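# Make up the parts trays for two stool repairs

## Robot

A 6-joint arm with a two-finger parallel gripper is mounted at the origin on the work surface. World frame = base frame: x ahead of the robot, y to its left, z up, the work surface at z = 0. Lengths are in m, angles in rad, forces in N, time in s.
With the tool pointing down it reaches from about 0.15 to 0.775 m from the base axis. Payload 6.1 kg.
Tool frame: the origin (TCP) lies on the centre line of the jaws, within the pads' length; the fingertips stand 19 mm ahead of it and the grasp point (between the pads) is the TCP (tips_ahead is the distance from the TCP to the fingertips, in m); z points along the fingers, y is the line along which they close (so a half turn about z gives the same grasp; the last joint's range is limited). The gripper opens to 85 mm and grips with 20 to 120 N. Pads are 22 mm wide; open, the fingers measure 114 mm over their backs; the gripper's body (76 mm by 85 mm) begins 54 mm behind the grasp point. The pads swing forward as they close: fully open they stand 13 mm farther back than shut.
Start: joints at [0, 0.126, -0.04, 1.405, 0, 1.571], TCP at [0.525, -0, 0.25] pointing down, gripper open.
Joint ranges: [-2.72, 2.72], [-0.95, 1.95], [-1.27, 1.35], [-1.78, 2.02], [-1.46, 1.47], [-3.14, 3.14]. Speed limits (rad/s): [2.39, 2.39, 3.01, 3.14, 3.14, 3.14].

## Interface

Orientations are given as a unit quaternion [x, y, z, w].
In Python, from plant import * gives the robot as it stands.
- The arm moves only by the tool jog_arm, never from a script. Its argument "rows" is text: rows parted by semicolons, each of 7 numbers parted by spaces: the shift along the tool's x, y, z in m, then the turn, a rotation vector about the tool's x, y, z in rad, then the opening, from 0 (shut) to 1 (fully open). In form: tx ty tz rx ry rz hand; .... A call has 1 to 20 rows; each row shifts and turns the commanded pose from where the row before left it, along the tool's axes as they then stand; what a row does not reach is not made up. A row lasts 1/8 s, in which the tool goes at most 62.5 mm and 10.7 degrees, less where a joint would pass 70% of its speed; a pose out of reach is approached as far as the arm can. A call is refused whole if a number of a shift passes 0.0625 or a number of a turn 0.188, either way. A call with a gripper value outside its range is refused whole. The fingers move at their own pace and stop on an object; the grip force is fixed at half the most. Time passes only in rows, so rows that do not move let the fingers close. It gives the time, the measured TCP pose, the force, the opening and the grip force at its end, in the units of the state.
- get_obs(): the state, without advancing time (a new reading comes with each control period).
- capture(name): name is "scene" or "side" or "wrist"; returns the picture (400x640x3 uint8, red, green, blue); there is no depth.
- camera_params(name): a dict with "K" (3x3 intrinsics, pixels), "k1" (the pictures are not rectified: a ray, as slopes to the right and down, at radius r is drawn at 1 + k1 r^2 times it, then the intrinsics apply), "pose" (4x4, takes a point from camera to world coordinates); the wrist camera has in their place "T_tool_cam" (4x4, takes a point from camera to tool coordinates, whose origin is the TCP and whose axes are the flange's). Camera axes: x right, y up, looking along -z (the intrinsics and any distortion apply to the point x, -y, -z); pixel columns grow to the right and rows downward; lengths in m; the calibration is good to about 2 mm. A picture is of the moment at which its call begins: read the wrist's pose just before it. camera_params takes no time and is no camera call.
- sign_off(): hands the job in; it is judged then, once.
The state is a dict: "t": time; "joint_positions": joint angles; "joint_velocities": joint speeds; "tau": joint torques, N m; "ee_pos": TCP position; "ee_rot": TCP orientation; "contact_force": force on the tool from outside, world axes, zero at the start; "torque": the same for the moment, N m; "opening": opening from 0.0 (shut) to 1.0 (fully open); "finger_force": force on a finger pad.
Only numpy, scipy, OpenCV 4.12 (cv2) and the standard library are available. Lean on these libraries where they do the work, as an engineer would, in place of code of your own. Each camera call takes 0.05 s, during which the arm holds its last target. There are 200 camera calls.

## Task

Two stools are in for repair; make up a parts tray for each from the loose parts on the bench. The larger tray, for the bar stool, gets the long stretcher in its full-length bay, and the corner block and the levelling glide in its two small bays, one in each; the smaller tray, for the footstool, gets the short stretcher in its narrow bay and the bun foot in its wide bay. Set every part down flat on the tray floor, the same way up as it is now, and leave the mallet and the glue bottle where they are.

Things in the scene. Friction and masses are not known exactly. Their poses are not given: they have to be found in the camera images.
- large_tray: Larger kit tray (bar stool), fixed: 128 (x) x 208 (y) mm, 20 mm high plywood walls 6 mm thick, dark floor 6 mm above the bench. Origin: centre of underside, z up. Three bays: one full-length, 50 (x) x 196 (y) mm, centre x +33, y 0; two equal small ones, 60 (x) x 95 (y) mm, centres x -28, y +50.5 and -50.5 mm. Dividers as high as the walls.
- small_tray: Smaller kit tray (footstool), fixed: 128 (x) x 146 (y) mm, 20 mm high plywood walls 6 mm thick, dark floor 6 mm above the bench. Origin: centre of underside, z up. Two bays: the narrow one 50 (x) x 134 (y) mm, centre x +33, y 0; the wide one 60 (x) x 134 (y) mm, centre x -28, y 0 mm. The divider is as high as the walls.
- long_stretcher: Long stool stretcher: pale wooden rail, 170 mm long overall with a thinner 18 mm tenon at each end, 24 mm wide, 34 mm high as it lies; 0.1 kg. Origin: centre of its underside; x along it, y across (the 24 mm), z up. Gripped across its width by the top 16 mm, the fingers stay above the tray walls when it is set down.
- short_stretcher: Short stool stretcher: the same section (24 mm wide, 34 mm high) and tenons, but only 112 mm long overall; about 0.065 kg. Origin: centre of its underside; x along its length, y across, z up.
- corner_block: Corner block: pale wood, from above a trapezium with 45 degree ends, 76 mm long on one face, 28 mm on the other, 24 mm between these two parallel faces, 34 mm high, two dark screw holes on top; 0.045 kg. Origin: centre of the 76 x 24 mm underside; x along it, y across (short face at +y), z up. Grip across the 24 mm, by the top.
- bun_foot: Turned wooden bun foot standing on its flat base, spigot up: bun of 48 mm diameter and 40 mm high, then an 18 mm diameter spigot up to 68 mm; about 0.06 kg. Origin: centre of its base; z up along the spigot. Round: its yaw means nothing.
- levelling_glide: Screw-in levelling glide standing on its base, stud up: black plastic base disc of 40 mm diameter, 13 mm high, a steel hex nut (21 mm across corners) up to 21 mm, then a 12 mm threaded steel stud up to 58 mm; about 0.07 kg. Origin: centre of its base; z up along the stud. Round: its yaw means nothing.
- mallet: Bystander: wooden joiner's mallet lying at the left of the bench, head 75 x 125 x 60 mm, handle 26 mm thick, 290 mm long overall. Origin on the bench below the handle, 145 mm from the head's centre, which is at its +x end. Leave it alone.
- glue_bottle: Bystander: white glue bottle with an orange nozzle, 60 mm diameter, 164 mm tall, at the far left. Origin: centre of its base. Leave it alone.
- green_crate: Bystander: green steel crate of offcuts, 200 x 240 mm and 122 mm high, on the right of the bench; fixed. Origin: centre of its underside. Not needed.
There are look-alikes about, which are no part of the job. Leave any purple look-alike of the bun_foot alone. Leave any turquoise look-alike of the long_stretcher alone.

How it is judged:
At the end, for the whole second after the job is handed in: Long stretcher in the large tray's full-length bay, corner block and glide one in each of its small bays; short stretcher in the small tray's narrow bay, bun foot in its wide bay. All within 4 mm of the tray floor and 0.12 rad of upright, released, at rest; mallet and glue moved under 25 mm (x of long_stretcher in the frame of large_tray between 0.015 and 0.051 m and y of long_stretcher in the frame of large_tray between -0.02 and 0.02 m and z of long_stretcher in the frame of large_tray below 0.01 m and angle between each of long_stretcher, short_stretcher, bun_foot's own z axis and vertical below 0.12 rad and linear speed of each of long_stretcher, short_stretcher, bun_foot below 0.02 m/s and x of short_stretcher in the frame of small_tray between 0.015 and 0.051 m and y of short_stretcher in the frame of small_tray between -0.02 and 0.02 m and z of each of short_stretcher, bun_foot in the frame of small_tray below 0.01 m and x of bun_foot in the frame of small_tray between -0.056 and 0 m and y of bun_foot in the frame of small_tray between -0.06 and 0.06 m and (((x of corner_block in the frame of large_tray between -0.056 and 0 m and y of corner_block in the frame of large_tray between 0.01 and 0.092 m and z of corner_block in the frame of large_tray below 0.01 m and angle between corner_block's own z axis and vertical below 0.12 rad and linear speed of corner_block below 0.02 m/s) and (x of levelling_glide in the frame of large_tray between -0.056 and 0 m and y of levelling_glide in the frame of large_tray between -0.092 and -0.01 m and z of levelling_glide in the frame of large_tray below 0.01 m and angle between levelling_glide's own z axis and vertical below 0.12 rad and linear speed of levelling_glide below 0.02 m/s)) or ((x of corner_block in the frame of large_tray between -0.056 and 0 m and y of corner_block in the frame of large_tray between -0.092 and -0.01 m and z of corner_block in the frame of large_tray below 0.01 m and angle between corner_block's own z axis and vertical below 0.12 rad and linear speed of corner_block below 0.02 m/s) and (x of levelling_glide in the frame of large_tray between -0.056 and 0 m and y of levelling_glide in the frame of large_tray between 0.01 and 0.092 m and z of levelling_glide in the frame of large_tray below 0.01 m and angle between levelling_glide's own z axis and vertical below 0.12 rad and linear speed of levelling_glide below 0.02 m/s)))); the robot touches nothing.
It fails at once if the mallet is shifted by more than 25 mm (distance of mallet from where it was at the start of the episode above 0.025 m).
It fails at once if the glue bottle is shifted by more than 25 mm (distance of glue_bottle from where it was at the start of the episode above 0.025 m).
It also fails if it takes over 115 s, if anything falls off the work surface, if the arm or the gripper's body presses on something with over 40 N, if the wrist force passes 120 N, or if a joint passes its speed limit or range.

## Working session

There is one attempt and no reset: what is moved stays moved. The work goes in short steps, Python scripts to look and compute and a tool call to move; the robot and the scene stay as the last step left them, time stands still between calls to the robot, and variables do not carry over. Pictures are saved under pics/ and viewed, at most 14 in all, crops included, and the job is handed in when it is done.

Besides the shell and the picture viewer there is one more tool, called by a JSON object that holds its "name" and its "arguments". jog_arm: Moves the arm, as the interface text tells. Its arguments: {"type":"object","properties":{"rows":{"type":"string"}},"required":["rows"]}

```bash
mkdir -p pics
cat > h.py <<'E'
from plant import *
import numpy as np, cv2
from scipy.spatial.transform import Rotation as R
def shot(n,f):
    im=capture(n); cv2.imwrite('pics/'+f,im[:,:,::-1]); return im
def cam(n):
    p=camera_params(n)
    if 'pose' in p: T=np.array(p['pose'])
    else:
        o=get_obs(); A=np.eye(4); A[:3,:3]=R.from_quat(o['ee_rot']).as_matrix(); A[:3,3]=o['ee_pos']; T=A@np.array(p['T_tool_cam'])
    return np.array(p['K']),p['k1'],T
def ray(n,uv,z,c=None):
    K,k1,T=c or cam(n)
    d=np.array([(uv[0]-K[0,2])/K[0,0],(uv[1]-K[1,2])/K[1,1]]); s=d.copy()
    for _ in range(20): s=d/(1+k1*(s@s))
    w=T[:3,:3]@np.array([s[0],-s[1],-1]); o=T[:3,3]
    return o+w*(z-o[2])/w[2]
def proj(n,P,c=None):
    K,k1,T=c or cam(n)
    q=T[:3,:3].T@(np.array(P)-T[:3,3]); s=np.array([q[0],-q[1]])/-q[2]; s=s*(1+k1*s@s)
    return s*[K[0,0],K[1,1]]+K[:2,2]
E
python3 - <<'E'
from h import *
for n in('scene','side','wrist'):
    shot(n,n+'0.png'); K,k,T=cam(n); print(n,K.tolist(),k,T.round(3).tolist())
print(get_obs())
E
```

```text
scene [[371.27119788985, 0.0, 315.83926823028594], [0.0, 371.27119788985, 202.55309185506482], [0.0, 0.0, 1.0]] 0.010003133661651219 [[-0.316, -0.562, 0.764, 1.551], [0.949, -0.191, 0.252, 0.314], [0.004, 0.805, 0.594, 0.784], [0.0, 0.0, 0.0, 1.0]]
side [[429.88240605352996, 0.0, 323.1846066976283], [0.0, 429.88240605352996, 201.2148572078266], [0.0, 0.0, 1.0]] -0.06859509716769789 [[0.927, 0.176, -0.331, 0.108], [-0.375, 0.449, -0.811, -1.208], [0.006, 0.876, 0.482, 0.756], [0.0, 0.0, 0.0, 1.0]]
wrist [[344.466193505484, 0.0, 324.8276507249017], [0.0, 344.466193505484, 204.88958776694403], [0.0, 0.0, 1.0]] -0.018733202874232503 [[1.0, -0.001, 0.001, 0.525], [0.0, 0.964, 0.268, 0.068], [-0.001, -0.268, 0.964, 0.374], [0.0, 0.0, 0.0, 1.0]]
{'t': 0.15, 'joint_positions': array([ 1.56912043e-05,  1.26276945e-01, -4.03839521e-02,  1.40537590e+00,
       -5.79642379e-06,  1.57078233e+00]), 'joint_velocities': array([ 0.00121682, -0.00207004,  0.00398202, -0.00154386, -0.00097948,
        0.00181274]), 'tau': array([-6.60388159e-04, -4.36274636e+01,  3.53150582e+01,  1.35390865e-02,
        2.80258462e-06, -9.74541621e-07]), 'ee_pos': array([5.24715621e-01, 6.63070882e-06, 2.49685068e-01]), 'ee_rot': array([ 7.07096146e-01,  7.07117144e-01, -4.40621189e-04, -4.36521758e-04]), 'contact_force': array([-0.29667948, -0.51809795,  0.20680509]), 'torque': array([ 0.00826455, -0.01799977, -0.00864127]), 'finger_force': 0.0, 'opening': 0.9987932142652678}
```

View pics/scene0.png

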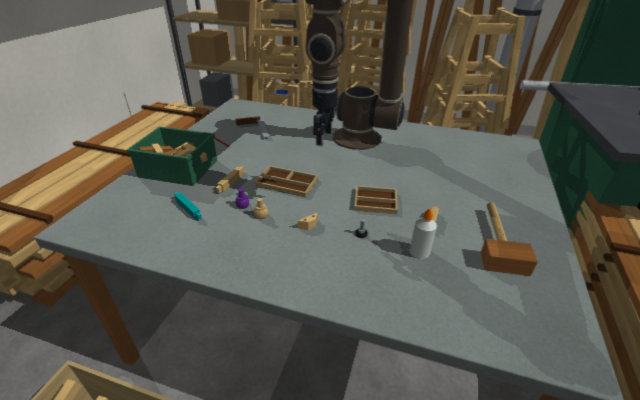

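View pics/side0.png

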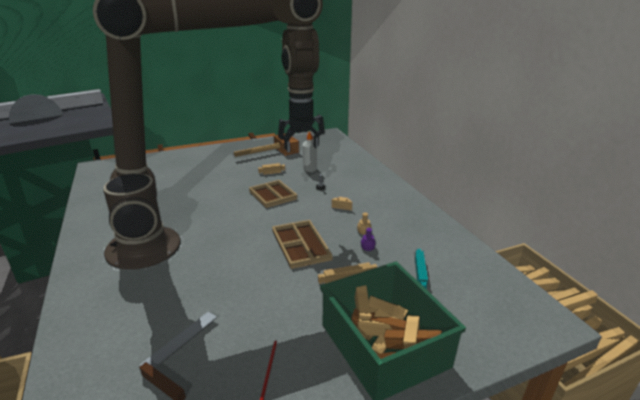

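View pics/wrist0.png

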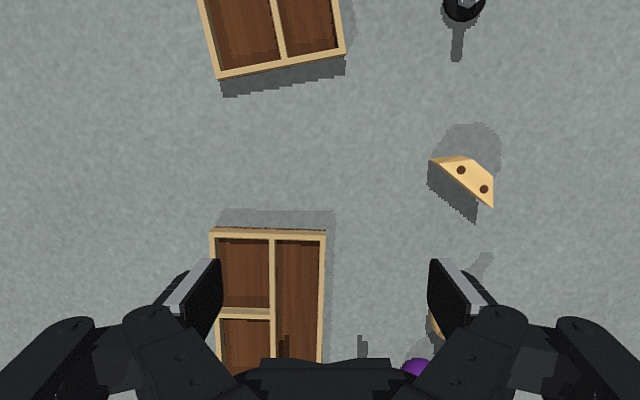

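The scene view shows the long stretcher at (230,178) next to the crate, with the turquoise look-alike at (188,206). The purple bun is at (242,200), the bun foot at (261,208), the corner block at (308,222) and the glide at (361,231). The short stretcher at (432,215) is behind the glue bottle. The large tray is at (288,181), the small tray at (376,199) and the mallet at (505,250). The side view agrees: short stretcher (271,170), long stretcher (348,272). The wrist view shows the corner block's top holes at (461,170) and (484,188), plus the corners of both trays.

Run:
```python
from h import *
c=cam('scene');s=cam('side');w=cam('wrist')
for n,uv,z in [('long a',(220,188),.03),('long b',(241,171),.03),('long side a',(320,275),.034),('long side b',(377,266),.034),('bun',(261,216),0),('purple',(242,206),0),('turq',(188,206),.03),('glide',(361,234),.01),('glue',(422,254),0)]:
    print(n,ray('',uv,z,s if 'side' in n else c).round(3))
for n,uv,z in [('short L',(260,169),.034),('short R',(285,167),.034),('glide',(321,187),.01),('bun',(364,233),.02),('purp',(369,245),.02),('block',(342,202),.02),('glue',(310,171),0)]:
    print('side',n,ray('',uv,z,s).round(3))
for n,uv,z in [('hole',(461,170),.034),('hole',(484,188),.034),('c1',(432,160),.034),('c2',(493,208),.034),('c3',(470,156),.034),('c4',(494,178),.034),('LT -x+y',(210,229),.02),('LT +x+y',(326,230),.02),('ST -x-y',(218,78),.02),('ST +x-y',(345,53),.02),('ST div',(283,62),.02),('LTdiv',(272,233),.02)]:
    print('w',n,ray('',uv,z,w).round(4))
im=cv2.imread('pics/scene0.png')[150:260,170:450]; im2=cv2.imread('pics/side0.png')[150:290,240:440]
cv2.imwrite('pics/c1.png',np.vstack([cv2.resize(im,(784,308),interpolation=2),cv2.resize(im2,(400,280),interpolation=2).__class__ and cv2.copyMakeBorder(cv2.resize(im2,(400,280),interpolation=2),0,0,0,384,0)]))
```

```text
long a [ 0.609 -0.361  0.03 ]
long b [ 0.48  -0.344  0.03 ]
long side a [ 0.444 -0.368  0.034]
long side b [ 0.603 -0.39   0.034]
bun [ 0.675 -0.17   0.   ]
purple [ 0.645 -0.257  0.   ]
turq [ 0.738 -0.407  0.03 ]
glide [0.668 0.173 0.01 ]
glue [0.687 0.365 0.   ]
side short L [0.468 0.349 0.034]
side short R [0.568 0.33  0.034]
side glide [0.655 0.154 0.01 ]
side bun [ 0.655 -0.209  0.02 ]
side purp [ 0.639 -0.274  0.02 ]
side block [ 0.674 -0.     0.02 ]
side glue [0.675 0.326 0.   ]
w hole [0.6602 0.0097 0.034 ]
w hole [ 0.6856 -0.0087  0.034 ]
w c1 [0.6304 0.0196 0.034 ]
w c2 [ 0.6976 -0.0298  0.034 ]
w c3 [0.6677 0.0236 0.034 ]
w c4 [0.6945 0.0016 0.034 ]
w LT -x+y [ 0.3993 -0.0577  0.02  ]
w LT +x+y [ 0.5257 -0.0588  0.02  ]
w ST -x-y [0.4207 0.0974 0.02  ]
w ST +x-y [0.5436 0.1197 0.02  ]
w ST div [0.4843 0.1117 0.02  ]
w LTdiv [ 0.4667 -0.0623  0.02  ]
```

View pics/c1.png

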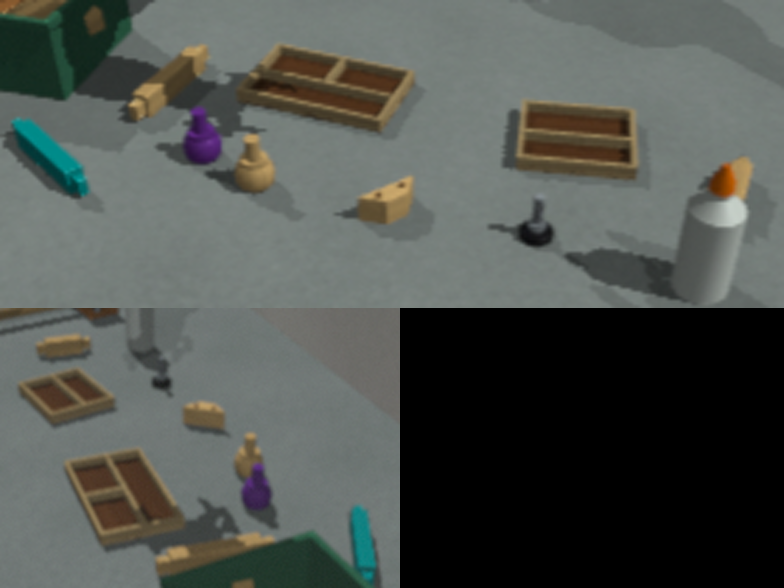

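Choices: the pale long stretcher (crop 170,80), not the turquoise rail (50,155); the pale bun (253,165), not the purple one (202,138); and the pale short stretcher behind the glue bottle (740,180). The corner block at (386,200) and glide at (537,220) have no look-alikes. Next I'll look from above the right half.

{"name": "jog_arm", "arguments": {"rows": "-0.05 0.005 -0.016 0 0 0 1;-0.05 0.005 -0.016 0 0 0 1;-0.05 0.005 -0.016 0 0 0 1;-0.05 0.005 -0.016 0 0 0 1;-0.05 0.005 -0.016 0 0 0 1;0 0 0 0 0 0 1;0 0 0 0 0 0 1"}}

```text
t: 1.02
ee_pos: [0.5498, -0.2499, 0.3296]
ee_rot: [0.707, 0.707, -0.0, -0.001]
contact_force: [0.6, -0.1, 0.5]
opening: 1.0
finger_force: 0.0
```

Run:
```python
from h import *
c=cam('wrist'); np.save('c1.npy',c[2]); im=shot('wrist','w1.png'); print(get_obs()['ee_pos'],get_obs()['ee_rot'])
```

```text
[ 0.54980766 -0.24928093  0.32973834] [ 7.06945855e-01  7.07267426e-01 -7.14603326e-05 -5.83629379e-04]
```

View pics/w1.png

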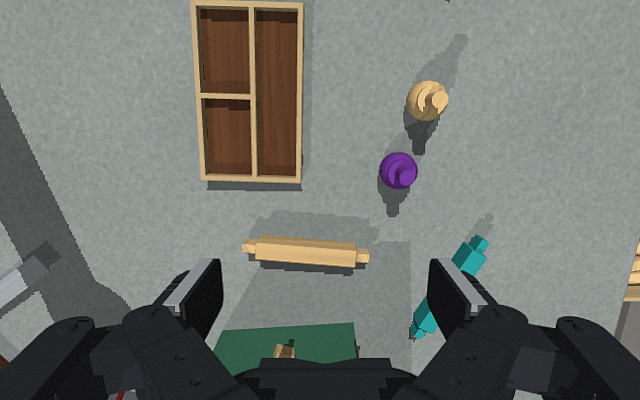

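{"name": "jog_arm", "arguments": {"rows": "0.0565 0 0 0 0 0 1;0.0565 0 0 0 0 0 1;0.0565 0 0 0 0 0 1;0.0565 0 0 0 0 0 1;0.0565 0 0 0 0 0 1;0.0565 0 0 0 0 0 1;0.0565 0 0 0 0 0 1;0.0565 0 0 0 0 0 1;0 0 0 0 0 0 1;0 0 0 0 0 0 1"}}

```text
t: 2.33
ee_pos: [0.549, 0.2028, 0.3301]
ee_rot: [0.706, 0.708, -0.0, 0.0]
contact_force: [-0.1, 0.0, -0.1]
opening: 0.998
finger_force: 0.0
```

Run:
```python
from h import *
c=cam('wrist'); np.save('c2.npy',c[2]); im=shot('wrist','w2.png'); print(get_obs()['ee_pos'],get_obs()['ee_rot'],get_obs()['t'])
```

```text
[0.54926816 0.20201546 0.33033631] [ 7.06830844e-01  7.07382579e-01 -2.04591312e-04  4.71506417e-05] 2.375
```

View pics/w2.png

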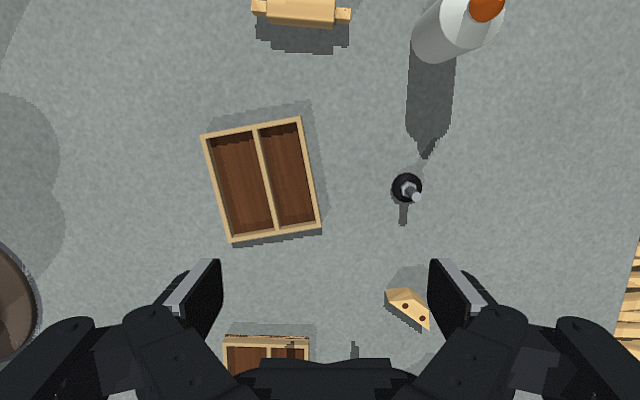

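w1 shows the large tray (193–302, 0–184), the bun foot at (427,101), the purple bun at (398,170) and the long stretcher from (243,247) to (368,257). w2 shows the short stretcher from (252,6) to (351,15), the small tray (201–322, 117–243), the glide at (407,188) and the corner block at (408,308). I'll enlarge both to read the points exactly.

Run:
```python
import cv2
a=cv2.imread('pics/w1.png')[0:275,185:455]; b=cv2.imread('pics/w2.png')[0:260,195:515]
cv2.imwrite('pics/w1c.png',cv2.resize(a,(540,550),interpolation=2)); cv2.imwrite('pics/w2c.png',cv2.resize(b,(640,520),interpolation=2))
```

```text
(no output)
```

View pics/w1c.png

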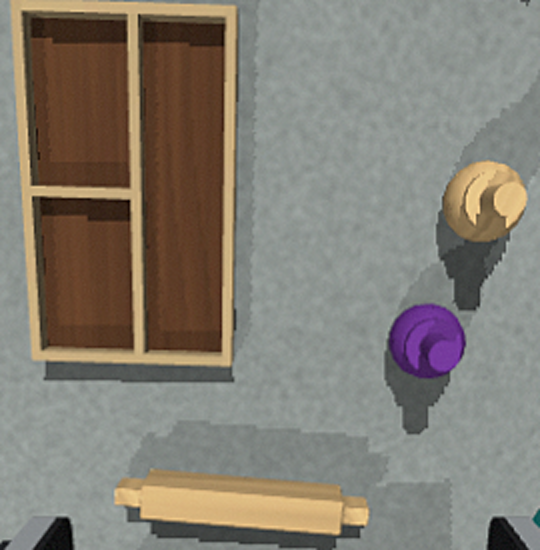

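View pics/w2c.png

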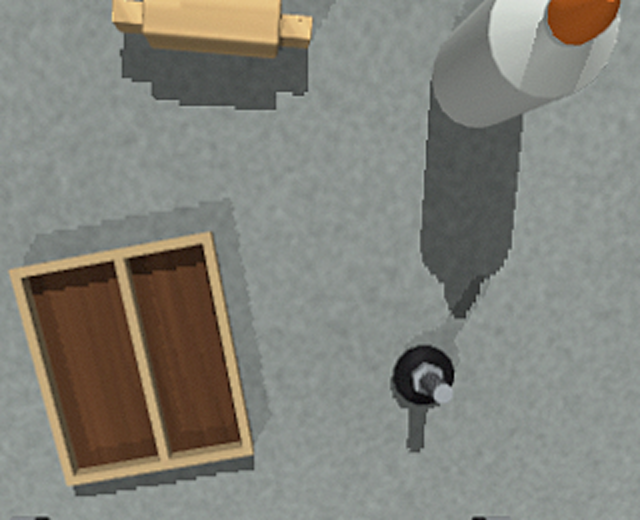

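In the crops, the long stretcher's far top edge runs from (140,517) to (340,535). The bun's spigot top is at (511,199) and its outline spans 443–527. The large tray's corners are (12,3), (237,6), (232,366) and (33,361). In w2c the short stretcher's far top edge is cut off and its near body corners are (147,46) and (277,57). The glide's stud top is at (443,393) and its disc spans 393–455. The small tray's corners are (10,270), (212,232), (252,455) and (71,486).

Run:
```python
from h import *
p=camera_params('wrist');K=np.array(p['K']);k=p['k1']
c1=(K,k,np.load('c1.npy'));c2=(K,k,np.load('c2.npy'))
f=lambda c,o,u,z: ray('',(np.array(u)/2+o),z,c)
o1=(185-.25,-.25);o2=(195-.25,-.25)
def tray(name,c,o,cs,L):
    P=np.array([f(c,o,u,.02) for u in cs])[:,:2] # -x+y,+x+y,+x-y,-x-y
    m=P.mean(0); ax=(P[1]+P[2]-P[0]-P[3]); ay=(P[0]+P[1]-P[2]-P[3])
    print(name,m.round(4),'yaw',np.degrees(np.arctan2(ax[1],ax[0])).round(2),np.degrees(np.arctan2(-ay[0],ay[1])).round(2),'size',np.linalg.norm(ax)/2,np.linalg.norm(ay)/2)
tray('large',c1,o1,[(12,3),(237,6),(232,366),(33,361)],.208)
tray('small',c2,o2,[(10,270),(212,232),(252,455),(71,486)],.146)
for n,c,o,u,z in [('long',c1,o1,(140,517),.034),('long',c1,o1,(340,535),.034),('long near top',c1,o1,(142,487),.034),('long near top',c1,o1,(342,500),.034),
 ('tenL',c1,o1,(115,490),.028),('tenR',c1,o1,(368,513),.028),
 ('spigot',c1,o1,(511,199),.068),('bun mid',c1,o1,(483,202),.02),('purp',c1,o1,(427,341),.02),('stud',c2,o2,(443,393),.058),('disc',c2,o2,(424,376),.011),
 ('short bot near',c2,o2,(147,46),.0),('sh',c2,o2,(277,57),.0),('short topnear',c2,o2,(147,36),.034),('sh',c2,o2,(278,46),.034),('tL',c2,o2,(113,15),.028),('tR',c2,o2,(312,30),.028)]:
    print(n,f(c,o,u,z).round(4))
```

```text
large [ 0.458  -0.1676] yaw -1.25 -1.89 size 0.12763904394788345 0.20705968262955696
small [0.4694 0.1795] yaw 10.38 10.29 size 0.12616634333521762 0.14601533190935004
long [ 0.4567 -0.3716  0.034 ]
long [ 0.5892 -0.3845  0.034 ]
long near top [ 0.4592 -0.3503  0.034 ]
long near top [ 0.59   -0.3594  0.034 ]
tenL [ 0.4399 -0.3549  0.028 ]
tenR [ 0.6082 -0.3714  0.028 ]
spigot [ 0.6735 -0.1713  0.068 ]
bun mid [ 0.6721 -0.1717  0.02  ]
purp [ 0.6428 -0.2566  0.02  ]
stud [0.6574 0.1714 0.058 ]
disc [0.6568 0.1711 0.011 ]
short bot near [0.4805 0.3708 0.    ]
sh [ 0.5585  0.3648 -0.    ]
short topnear [0.4859 0.3684 0.034 ]
sh [0.5583 0.3634 0.034 ]
tL [0.4664 0.3804 0.028 ]
tR [0.5774 0.373  0.028 ]
```

```bash
cat >> h.py <<'E'
LT=((.458,-.1676),np.radians(-1.6)); ST=((.4694,.1795),np.radians(10.3))
def intray(t,x,y):
    (cx,cy),a=t; return cx+x*np.cos(a)-y*np.sin(a), cy+x*np.sin(a)+y*np.cos(a)
def go(x,y,z,psi):
    o=get_obs(); M=R.from_quat(o['ee_rot']).as_matrix()
    a=np.radians(psi); G=np.array([[-np.sin(a),np.cos(a),0],[np.cos(a),np.sin(a),0],[0,0,-1.]])
    d=np.array([x,y,z])-o['ee_pos']
    print('now',o['ee_pos'].round(4),'turn',R.from_matrix(M.T@G).as_rotvec().round(3),'shift before turn',(M.T@d).round(4),'after turn',(G.T@d).round(4),'t',round(o['t'],2))
E
python3 - <<'E'
from h import *
print(get_obs()['joint_positions'].round(3))
go(.522,.378,.10,86.1)
a=cv2.imread('pics/wrist0.png')[140:230,420:510]
cv2.imwrite('pics/blk.png',cv2.resize(a,(540,540),interpolation=2))
E
```

```text
[ 0.353  0.262  0.304  1.612 -0.     1.923]
now [0.5493 0.202  0.3303] turn [-0.     0.    -1.502] shift before turn [ 0.1761 -0.0271  0.2303] after turn [0.0392 0.1737 0.2303] t 2.38
```

View pics/blk.png

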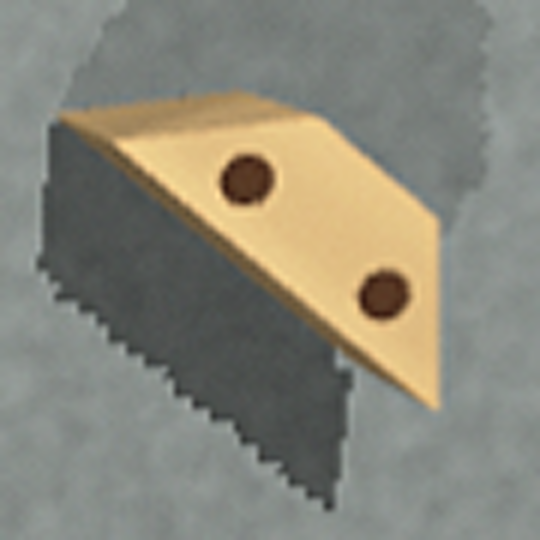

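The crop shows the block's top face with corners (115,140), (322,115), (438,218) and (438,408). The long face is towards −x/−y. First I turn above the short stretcher.

{"name": "jog_arm", "arguments": {"rows": "0 0 0 0 0 -0.167 0.6;0 0 0 0 0 -0.167 0.6;0 0 0 0 0 -0.167 0.6;0 0 0 0 0 -0.167 0.6;0 0 0 0 0 -0.167 0.6;0 0 0 0 0 -0.167 0.6;0 0 0 0 0 -0.167 0.6;0 0 0 0 0 -0.167 0.6;0 0 0 0 0 -0.166 0.6;0.0078 0.0347 0.046 0 0 0 0.6;0.0078 0.0347 0.046 0 0 0 0.6;0.0078 0.0347 0.046 0 0 0 0.6;0.0078 0.0347 0.046 0 0 0 0.6;0.0078 0.0347 0.046 0 0 0 0.6;0 0 0 0 0 0 0.6"}}

```text
t: 4.25
ee_pos: [0.5207, 0.3768, 0.096]
ee_rot: [0.034, 0.999, -0.002, -0.003]
contact_force: [0.7, 0.1, 0.1]
opening: 0.602
finger_force: 0.0
```

Run:
```python
from h import *
p=camera_params('wrist');K=np.array(p['K'])
A=np.eye(4);A[:3,:3]=R.from_quat([7.07096146e-01,7.07117144e-01,-4.4e-4,-4.37e-4]).as_matrix();A[:3,3]=[.5247,0,.2497]
c=(K,p['k1'],A@np.array(p['T_tool_cam']))
P=np.array([ray('',(u/6+420-.4,v/6+140-.4),.034,c) for u,v in[(115,140),(322,115),(438,218),(438,408)]])
print(P.round(4)); a=(P[0]+P[3])/2;b=(P[1]+P[2])/2
print('centre',(a+b)/2,np.linalg.norm(a-b),np.linalg.norm(P[0]-P[3]),np.linalg.norm(P[1]-P[2]),np.degrees(np.arctan2(*(P[3]-P[0])[1::-1])),np.degrees(np.arctan2(*(P[2]-P[1])[1::-1])))
go(.522,.378,.038,86.1)
c=cam('wrist'); shot('wrist','w3.png')
for q in[(.467,.381,.028),(.577,.373,.028)]: print(proj('',q,c))
```

```text
[[ 0.6373  0.0168  0.034 ]
 [ 0.6713  0.021   0.034 ]
 [ 0.6927  0.0038  0.034 ]
 [ 0.697  -0.0292  0.034 ]]
centre [0.67458613 0.00311411 0.034     ] 0.023792507524416563 0.07534319759061597 0.02750660506017678 -37.62852586491496 -38.66006257868855
now [0.5207 0.3768 0.096 ] turn [-0.005 -0.006  0.   ] shift before turn [-0.0015  0.0015  0.0579] after turn [-0.0012  0.0013  0.058 ] t 4.25
[326.2117452  136.23239656]
[325.17176655 313.45650913]
```

{"name": "jog_arm", "arguments": {"rows": "-0.0006 0.0006 0.029 0 0 0 0.6;-0.0006 0.0006 0.029 0 0 0 0.6;0 0 0 0 0 0 0.6;0 0 0 0 0 0 0.2;0 0 0 0 0 0 0.2;0 0 0 0 0 0 0.2;0 0 0 0 0 0 0.2;0 0 0 0 0 0 0.2"}}

```text
t: 5.3
ee_pos: [0.5257, 0.3791, 0.0451]
ee_rot: [0.035, 0.999, 0.001, 0.002]
contact_force: [0.2, -2.5, 6.3]
opening: 0.259
finger_force: 59.3
```

{"name": "jog_arm", "arguments": {"rows": "0 0 0 0 0 0 0.2"}}

```text
t: 5.42
ee_pos: [0.5257, 0.3791, 0.0451]
ee_rot: [0.035, 0.999, 0.001, 0.002]
contact_force: [0.2, -1.8, 7.9]
opening: 0.259
finger_force: 59.3
```

Run:
```python
from h import *
o=get_obs();print({k:np.round(v,4).tolist() for k,v in o.items()})
shot('wrist','w4.png'); shot('side','s4.png')
a=cv2.imread('pics/w4.png'); b=cv2.imread('pics/s4.png')[60:260,180:380]
cv2.imwrite('pics/v4.png',np.hstack([cv2.resize(a,(480,300)),cv2.resize(b,(300,300))]))
```

```text
{'t': 5.425, 'joint_positions': [0.6253, 0.42, -0.1088, 1.038, -0.0012, 0.6946], 'joint_velocities': [0.0015, 0.0003, -0.0009, 0.0007, 0.0004, -0.0006], 'tau': [1.3794, -55.7349, 31.0598, -0.6519, 0.5984, -0.0189], 'ee_pos': [0.5257, 0.3791, 0.0451], 'ee_rot': [0.0346, 0.9994, 0.0007, 0.002], 'contact_force': [0.1926, -1.7752, 7.8955], 'torque': [-0.4968, -0.0296, 0.0156], 'finger_force': 59.26, 'opening': 0.2594}
```

View pics/v4.png

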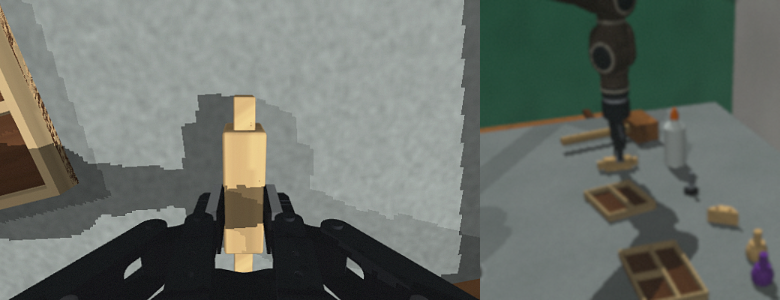

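The picture shows the short stretcher centred and square between the pads, with the glue bottle clear. Lifting.

{"name": "jog_arm", "arguments": {"rows": "0 0 -0.03 0 0 0 0.2;0 0 -0.04 0 0 0 0.2;0 0 -0.04 0 0 0 0.2;0 0 0 0 0 0 0.2;0 0 0 0 0 0 0.2"}}

```text
t: 6.15
ee_pos: [0.5243, 0.3788, 0.1524]
ee_rot: [0.034, 0.999, 0.0, 0.0]
contact_force: [-0.7, -0.3, -1.6]
opening: 0.259
finger_force: 59.1
```

Run:
```python
from h import *
x,y=intray(ST,.033,0)
go(x,y,.12,10.3)
o=get_obs();print(o['opening'],o['contact_force'])
```

```text
now [0.5243 0.3788 0.1524] turn [1.000e-03 0.000e+00 1.322e+00] shift before turn [ 0.0091 -0.1945  0.0323] after turn [-0.1863 -0.0566  0.0324] t 6.15
0.25919926544376753 [-0.67559897 -0.25032904 -1.61074645]
```

{"name": "jog_arm", "arguments": {"rows": "0 0 0 0 0 0.165 0.2;0 0 0 0 0 0.165 0.2;0 0 0 0 0 0.165 0.2;0 0 0 0 0 0.165 0.2;0 0 0 0 0 0.165 0.2;0 0 0 0 0 0.165 0.2;0 0 0 0 0 0.165 0.2;0 0 0 0 0 0.167 0.2;-0.0475 -0.0142 0.008 0 0 0 0.2;-0.0475 -0.0142 0.008 0 0 0 0.2;-0.0475 -0.0142 0.008 0 0 0 0.2;-0.0475 -0.0142 0.008 0 0 0 0.2;0 0 0 0 0 0 0.2;0 0 0 0 0 0 0.2;0 0 0 0 0 0 0.2"}}

```text
t: 8.02
ee_pos: [0.5026, 0.1827, 0.12]
ee_rot: [0.64, 0.768, 0.0, -0.0]
contact_force: [-0.9, 0.3, -0.1]
opening: 0.255
finger_force: 59.1
```

Run:
```python
from h import *
x,y=intray(ST,.033,-.0037)
go(x,y,.051,10.3)
shot('wrist','w5.png')
```

```text
now [0.5026 0.1827 0.12  ] turn [-0.    -0.     0.001] shift before turn [-0.001  -0.0002  0.069 ] after turn [-0.001  -0.0002  0.069 ] t 8.03
```

View pics/w5.png

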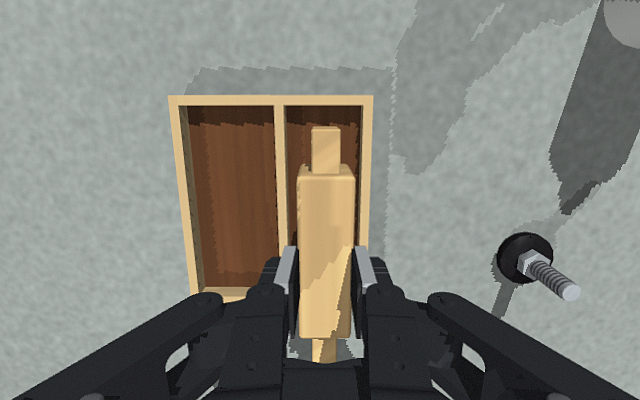

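It is over the narrow bay: the rail is parallel to the walls at columns 300–352, inside the bay at 285–363. Lowering and releasing.

{"name": "jog_arm", "arguments": {"rows": "0 0 0.03 0 0 0 0.2;0 0 0.02 0 0 0 0.2;0 0 0.01 0 0 0 0.2;0 0 0.008 0 0 0 0.2;0 0 0 0 0 0 0.2;0 0 0 0 0 0 0.2"}}

```text
t: 8.82
ee_pos: [0.5029, 0.182, 0.053]
ee_rot: [0.641, 0.768, 0.0, 0.0]
contact_force: [0.2, 0.2, -0.2]
opening: 0.259
finger_force: 59.1
```

{"name": "jog_arm", "arguments": {"rows": "0 0 0.0025 0 0 0 0.2;0 0 0 0 0 0 0.2;0 0 0 0 0 0 0.2;0 0 0 0 0 0 0.45;0 0 0 0 0 0 0.45;0 0 0 0 0 0 0.45;0 0 -0.03 0 0 0 0.45;0 0 -0.04 0 0 0 0.5;0 0 -0.04 0 0 0 0.5;0 0 0 0 0 0 0.5;0 0 0 0 0 0 0.5"}}

```text
t: 10.2
ee_pos: [0.5022, 0.1817, 0.1593]
ee_rot: [0.641, 0.768, -0.0, -0.0]
contact_force: [-0.2, -1.2, -0.4]
opening: 0.5
finger_force: 0.0
```

Run:
```python
from h import *
go(.673,-.1715,.13,0); go(.6573,.1712,.10,0); go(.6746,.0031,.1,52)
```

```text
now [0.5022 0.1817 0.1593] turn [-0.    0.    0.18] shift before turn [-0.3781  0.1048  0.0292] after turn [-0.3532  0.1708  0.0293] t 10.2
now [0.5022 0.1817 0.1593] turn [-0.    0.    0.18] shift before turn [-0.0381  0.1507  0.0592] after turn [-0.0105  0.1551  0.0593] t 10.2
now [0.5022 0.1817 0.1593] turn [-0.    -0.    -0.728] shift before turn [-0.2066  0.1376  0.0592] after turn [-0.2458 -0.0346  0.0593] t 10.2
```

{"name": "jog_arm", "arguments": {"rows": "0 0 0 0 0 0.18 0.5;-0.0505 0.0244 0.0042 0 0 0 0.5;-0.0505 0.0244 0.0042 0 0 0 0.5;-0.0505 0.0244 0.0042 0 0 0 0.5;-0.0505 0.0244 0.0042 0 0 0 0.5;-0.0505 0.0244 0.0042 0 0 0 0.5;-0.0505 0.0244 0.0042 0 0 0 0.5;-0.0505 0.0244 0.0042 0 0 0 0.5;0 0 0 0 0 0 0.5;0 0 0 0 0 0 0.5;0 0 0 0 0 0 0.5"}}

```text
t: 11.58
ee_pos: [0.6727, -0.1703, 0.1302]
ee_rot: [0.707, 0.708, -0.0, -0.0]
contact_force: [-1.0, -0.6, 0.4]
opening: 0.5
finger_force: 0.0
```

Run:
```python
from h import *
go(.673,-.1715,.063,0)
```

```text
now [ 0.6727 -0.1703  0.1302] turn [-0.001 -0.     0.001] shift before turn [-0.0012  0.0004  0.0672] after turn [-0.0012  0.0003  0.0672] t 11.57
```

{"name": "jog_arm", "arguments": {"rows": "-0.0012 0.0004 0.03 0 0 0 0.5;0 0 0.024 0 0 0 0.5;0 0 0.012 0 0 0 0.5;0 0 0 0 0 0 0.5;0 0 0 0 0 0 0.5;0 0 0 0 0 0 0.1;0 0 0 0 0 0 0.1;0 0 0 0 0 0 0.1;0 0 0 0 0 0 0.1;0 0 0 0 0 0 0.1"}}

```text
t: 12.82
ee_pos: [0.6741, -0.1731, 0.0655]
ee_rot: [0.707, 0.707, 0.0, 0.001]
contact_force: [-1.4, -0.5, 5.5]
opening: 0.188
finger_force: 58.6
```

{"name": "jog_arm", "arguments": {"rows": "0 0 -0.01 0 0 0 0.1;0 0 -0.03 0 0 0 0.1;0 0 -0.04 0 0 0 0.1;0 0 -0.03 0 0 0 0.1;0 0 0 0 0 0 0.1;0 0 0 0 0 0 0.1"}}

```text
t: 13.58
ee_pos: [0.6732, -0.1728, 0.1733]
ee_rot: [0.707, 0.707, -0.0, -0.001]
contact_force: [-0.3, 0.6, -0.8]
opening: 0.184
finger_force: 58.7
```

Run:
```python
from h import *
x,y=intray(ST,-.029,0); go(x,y,.14,0)
```

```text
now [ 0.6732 -0.1728  0.1733] turn [-0.001 -0.    -0.   ] shift before turn [ 0.3471 -0.2323  0.0338] after turn [ 0.3472 -0.2324  0.0333] t 13.57
```

{"name": "jog_arm", "arguments": {"rows": "0.0496 -0.0332 0 0 0 0 0.1;0.0496 -0.0332 0 0 0 0 0.1;0.0496 -0.0332 0 0 0 0 0.1;0.0496 -0.0332 0 0 0 0 0.1;0.0496 -0.0332 0.01 0 0 0 0.1;0.0496 -0.0332 0.01 0 0 0 0.1;0.0496 -0.0332 0.013 0 0 0 0.1;0 0 0 0 0 0 0.1;0 0 0 0 0 0 0.1;0 0 0 0 0 0 0.1"}}

```text
t: 14.82
ee_pos: [0.4418, 0.1734, 0.1411]
ee_rot: [0.708, 0.706, -0.0, 0.0]
contact_force: [0.6, -0.3, -0.6]
opening: 0.186
finger_force: 58.8
```

Run:
```python
from h import *
x,y=intray(ST,-.029,0); go(x,y,.0715,0)
```

```text
now [0.4418 0.1734 0.1411] turn [-0.     0.    -0.002] shift before turn [ 0.0009 -0.0009  0.0696] after turn [ 0.0009 -0.0009  0.0696] t 14.82
```

{"name": "jog_arm", "arguments": {"rows": "0 0 0.03 0 0 0 0.1;0 0 0.02 0 0 0 0.1;0 0 0.01 0 0 0 0.1;0 0 0.007 0 0 0 0.1;0 0 0 0 0 0 0.1;0 0 0 0 0 0 0.1;0 0 0 0 0 0 0.1"}}

```text
t: 15.7
ee_pos: [0.4416, 0.1745, 0.075]
ee_rot: [0.707, 0.707, 0.0, 0.0]
contact_force: [0.5, 0.4, -0.5]
opening: 0.185
finger_force: 58.8
```

{"name": "jog_arm", "arguments": {"rows": "0 0 0.003 0 0 0 0.1;0 0 0 0 0 0 0.1;0 0 0 0 0 0 0.1;0 0 0 0 0 0 0.1"}}

```text
t: 16.2
ee_pos: [0.4414, 0.1744, 0.0715]
ee_rot: [0.707, 0.707, 0.0, 0.0]
contact_force: [0.6, 0.7, -0.1]
opening: 0.186
finger_force: 59.0
```

{"name": "jog_arm", "arguments": {"rows": "0 0 0 0 0 0 0.4;0 0 0 0 0 0 0.4;0 0 0 0 0 0 0.4;0 0 -0.03 0 0 0 0.4;0 0 -0.05 0 0 0 0.4;0 0 -0.05 0 0 0 0.4;0 0 0 0 0 0 0.4;0 0 0 0 0 0 0.4"}}

```text
t: 17.2
ee_pos: [0.4411, 0.1742, 0.201]
ee_rot: [0.707, 0.707, -0.0, -0.0]
contact_force: [0.1, -0.2, -0.2]
opening: 0.399
finger_force: 0.0
```

Run:
```python
from h import *
p=camera_params('wrist');c1=(np.array(p['K']),p['k1'],np.load('c1.npy'))
for u in[(222,331),(355,323)]: print(ray('',u,.122,c1).round(4))
go(.524,-.3665,.20,84.6); go(.524,-.3665,.20,-95.4)
print(get_obs()['joint_positions'].round(2))
```

```text
[ 0.4346 -0.4202  0.122 ]
[ 0.5829 -0.4096  0.122 ]
now [0.4411 0.1742 0.201 ] turn [-0.    -0.    -1.477] shift before turn [-0.5407  0.0829  0.001 ] after turn [-0.1334 -0.5305  0.001 ] t 17.2
now [0.4411 0.1742 0.201 ] turn [-0.     0.     1.665] shift before turn [-0.5407  0.0829  0.001 ] after turn [0.1334 0.5305 0.001 ] t 17.2
[ 0.38  0.03 -0.25  1.29  0.    1.95]
```

Run:
```python
from h import *
p=camera_params('wrist');c1=(np.array(p['K']),p['k1'],np.load('c1.npy'))
for u in[(222,331),(355,323)]: print(ray('',u,0,c1).round(4))
s=cam('side');c=cam('scene')
for u in[(395,264),(322,291),(463,325)]: print('side rim',ray('',u,.122,s).round(3))
for u in[(217,134),(184,152),(134,145)]: print('scene rim',ray('',u,.122,c).round(3))
```

```text
[ 0.3922 -0.5077  0.    ]
[ 0.595  -0.4933  0.    ]
side rim [ 0.587 -0.499  0.122]
side rim [ 0.386 -0.525  0.122]
side rim [ 0.612 -0.729  0.122]
scene rim [ 0.39  -0.486  0.122]
scene rim [ 0.559 -0.523  0.122]
scene rim [ 0.574 -0.732  0.122]
```

The crate's near wall is at y ≈ −0.50, so there is ample clearance. Next is the long stretcher.

{"name": "jog_arm", "arguments": {"rows": "0 0 0 0 0 -0.1846 0.5;0 0 0 0 0 -0.1846 0.5;0 0 0 0 0 -0.1846 0.5;0 0 0 0 0 -0.1846 0.5;0 0 0 0 0 -0.1846 0.5;0 0 0 0 0 -0.1846 0.5;0 0 0 0 0 -0.1846 0.5;0 0 0 0 0 -0.1846 0.5;-0.0148 -0.0589 0.011 0 0 0 0.5;-0.0148 -0.0589 0.011 0 0 0 0.5;-0.0148 -0.0589 0.011 0 0 0 0.5;-0.0148 -0.0589 0.011 0 0 0 0.5;-0.0148 -0.0589 0.011 0 0 0 0.5;-0.0148 -0.0589 0.011 0 0 0 0.5;-0.0148 -0.0589 0.011 0 0 0 0.5;-0.0148 -0.0589 0.011 0 0 0 0.5;-0.0148 -0.0589 0.011 0 0 0 0.5;0 0 0 0 0 0 0.5;0 0 0 0 0 0 0.5;0 0 0 0 0 0 0.5"}}

```text
t: 19.7
ee_pos: [0.5238, -0.3647, 0.1021]
ee_rot: [0.046, 0.999, 0.0, -0.0]
contact_force: [0.2, 0.6, -0.2]
opening: 0.503
finger_force: 0.0
```

Run:
```python
from h import *
go(.524,-.3665,.038,84.6)
```

```text
now [ 0.5238 -0.3647  0.1021] turn [ 0.001 -0.001  0.001] shift before turn [-0.0004 -0.0018  0.0641] after turn [-0.0003 -0.0018  0.0641] t 19.7
```

{"name": "jog_arm", "arguments": {"rows": "0 -0.0018 0.03 0 0 0 0.5;0 0 0.023 0 0 0 0.5;0 0 0.012 0 0 0 0.5;0 0 0 0 0 0 0.5;0 0 0 0 0 0 0.5;0 0 0 0 0 0 0.2;0 0 0 0 0 0 0.2;0 0 0 0 0 0 0.2;0 0 0 0 0 0 0.2;0 0 0 0 0 0 0.2"}}

```text
t: 20.95
ee_pos: [0.5246, -0.3682, 0.0388]
ee_rot: [0.047, 0.999, -0.001, 0.001]
contact_force: [-0.5, 0.7, 5.5]
opening: 0.261
finger_force: 61.2
```

{"name": "jog_arm", "arguments": {"rows": "0 0 -0.01 0 0 0 0.2;0 0 -0.03 0 0 0 0.2;0 0 -0.03 0 0 0 0.2;0 0 -0.03 0 0 0 0.2;0 0 0 0 0 0 0.2;0 0 0 0 0 0 0.2"}}

```text
t: 21.7
ee_pos: [0.5235, -0.3675, 0.1365]
ee_rot: [0.047, 0.999, 0.0, -0.0]
contact_force: [-0.2, 0.6, -1.1]
opening: 0.267
finger_force: 60.4
```

Run:
```python
from h import *
x,y=intray(LT,.033,0); go(x,y,.13,-1.6)
```

```text
now [ 0.5235 -0.3675  0.1365] turn [-0.000e+00 -1.000e-03  1.505e+00] shift before turn [0.0511 0.1951 0.0066] after turn [ 0.198  -0.0381  0.0065] t 21.7
```

{"name": "jog_arm", "arguments": {"rows": "0 0 0 0 0 0.1672 0.2;0 0 0 0 0 0.1672 0.2;0 0 0 0 0 0.1672 0.2;0 0 0 0 0 0.1672 0.2;0 0 0 0 0 0.1672 0.2;0 0 0 0 0 0.1672 0.2;0 0 0 0 0 0.1672 0.2;0 0 0 0 0 0.1672 0.2;0 0 0 0 0 0.1672 0.2;0.0495 -0.0095 0.0016 0 0 0 0.2;0.0495 -0.0095 0.0016 0 0 0 0.2;0.0495 -0.0095 0.0016 0 0 0 0.2;0.0495 -0.0095 0.0016 0 0 0 0.2;0 0 0 0 0 0 0.2;0 0 0 0 0 0 0.2;0 0 0 0 0 0 0.2"}}

```text
t: 23.7
ee_pos: [0.4915, -0.1696, 0.1304]
ee_rot: [0.717, 0.697, -0.0, -0.0]
contact_force: [-0.7, -0.4, -1.1]
opening: 0.262
finger_force: 60.4
```

Run:
```python
from h import *
x,y=intray(LT,.033,0); go(x,y,.0448,-1.6); shot('wrist','w6.png')
```

```text
now [ 0.4915 -0.1696  0.1304] turn [-0.001 -0.    -0.001] shift before turn [ 0.001  -0.0004  0.0856] after turn [ 0.001  -0.0005  0.0856] t 23.7
```

View pics/w6.png

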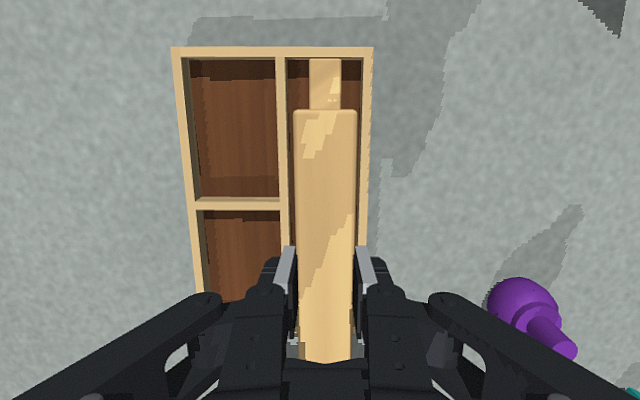

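The long stretcher is square over the full-length bay, with the rail at columns 295–353 inside the bay at 287–363. Lowering.

{"name": "jog_arm", "arguments": {"rows": "0 0 0.03 0 0 0 0.2;0 0 0.03 0 0 0 0.2;0 0 0.015 0 0 0 0.2;0 0 0.008 0 0 0 0.2;0 0 0 0 0 0 0.2;0 0 0 0 0 0 0.2;0 0 0 0 0 0 0.2"}}

```text
t: 24.62
ee_pos: [0.492, -0.1689, 0.0488]
ee_rot: [0.717, 0.697, 0.0, 0.001]
contact_force: [0.7, -0.6, -1.2]
opening: 0.268
finger_force: 60.4
```

{"name": "jog_arm", "arguments": {"rows": "0 0 0.003 0 0 0 0.2;0 0 0 0 0 0 0.2;0 0 0 0 0 0 0.2;0 0 0 0 0 0 0.4;0 0 0 0 0 0 0.4;0 0 0 0 0 0 0.4;0 0 -0.02 0 0 0 0.4;0 0 -0.04 0 0 0 0.5;0 0 -0.04 0 0 0 0.5;0 0 0 0 0 0 0.5;0 0 0 0 0 0 0.5"}}

```text
t: 26.0
ee_pos: [0.4913, -0.1687, 0.1446]
ee_rot: [0.717, 0.697, -0.0, -0.0]
contact_force: [-0.5, -0.8, -0.5]
opening: 0.5
finger_force: 0.0
```

Run:
```python
from h import *
go(.6746,.0031,.1,52)
```

```text
now [ 0.4913 -0.1687  0.1446] turn [-0.    -0.    -0.936] shift before turn [0.1769 0.1785 0.0446] after turn [-0.0387  0.2482  0.0446] t 26.0
```

{"name": "jog_arm", "arguments": {"rows": "0 0 0 0 0 -0.156 0.5;0 0 0 0 0 -0.156 0.5;0 0 0 0 0 -0.156 0.5;0 0 0 0 0 -0.156 0.5;0 0 0 0 0 -0.156 0.5;0 0 0 0 0 -0.156 0.5;-0.0077 0.0496 0.0089 0 0 0 0.5;-0.0077 0.0496 0.0089 0 0 0 0.5;-0.0077 0.0496 0.0089 0 0 0 0.5;-0.0077 0.0496 0.0089 0 0 0 0.5;-0.0077 0.0496 0.0089 0 0 0 0.5;0 0 0 0 0 0 0.5;0 0 0 0 0 0 0.5;0 0 0 0 0 0 0.5"}}

```text
t: 27.75
ee_pos: [0.6735, 0.0021, 0.1004]
ee_rot: [0.326, 0.945, -0.0, -0.0]
contact_force: [-0.2, -0.2, -0.9]
opening: 0.502
finger_force: 0.0
```

Run:
```python
from h import *
go(.6746,.0031,.038,52)
```

```text
now [0.6735 0.0021 0.1004] turn [-0.001 -0.001 -0.001] shift before turn [-0.0002  0.0015  0.0624] after turn [-0.0002  0.0015  0.0624] t 27.75
```

{"name": "jog_arm", "arguments": {"rows": "0 0.0015 0.03 0 0 0 0.5;0 0 0.02 0 0 0 0.5;0 0 0.013 0 0 0 0.5;0 0 0 0 0 0 0.5;0 0 0 0 0 0 0.5;0 0 0 0 0 0 0.2;0 0 0 0 0 0 0.2;0 0 0 0 0 0 0.2;0 0 0 0 0 0 0.2;0 0 0 0 0 0 0.2"}}

```text
t: 29.0
ee_pos: [0.6762, 0.0042, 0.0389]
ee_rot: [0.325, 0.946, 0.0, 0.001]
contact_force: [-0.2, -0.5, 6.5]
opening: 0.26
finger_force: 60.8
```

{"name": "jog_arm", "arguments": {"rows": "0 0 -0.01 0 0 0 0.2;0 0 -0.03 0 0 0 0.2;0 0 -0.03 0 0 0 0.2;0 0 -0.03 0 0 0 0.2;0 0 0 0 0 0 0.2;0 0 0 0 0 0 0.2"}}

```text
t: 29.75
ee_pos: [0.675, 0.0042, 0.1367]
ee_rot: [0.325, 0.946, -0.0, -0.0]
contact_force: [-1.3, -0.2, -0.4]
opening: 0.262
finger_force: 60.1
```

Run:
```python
from h import *
x,y=intray(LT,-.029,.0505); go(x,y,.13,-1.6)
```

```text
now [0.675  0.0042 0.1367] turn [-0.001 -0.     0.936] shift before turn [ 0.1186 -0.2455  0.007 ] after turn [-0.1273 -0.2411  0.0067] t 29.75
```

{"name": "jog_arm", "arguments": {"rows": "0 0 0 0 0 0.156 0.2;0 0 0 0 0 0.156 0.2;0 0 0 0 0 0.156 0.2;0 0 0 0 0 0.156 0.2;0 0 0 0 0 0.156 0.2;0 0 0 0 0 0.156 0.2;-0.0255 -0.0482 0.0013 0 0 0 0.2;-0.0255 -0.0482 0.0013 0 0 0 0.2;-0.0255 -0.0482 0.0013 0 0 0 0.2;-0.0255 -0.0482 0.0013 0 0 0 0.2;-0.0255 -0.0482 0.0013 0 0 0 0.2;0 0 0 0 0 0 0.2;0 0 0 0 0 0 0.2;0 0 0 0 0 0 0.2"}}

```text
t: 31.5
ee_pos: [0.4317, -0.1162, 0.1306]
ee_rot: [0.717, 0.697, -0.0, -0.0]
contact_force: [0.7, 0.3, -0.5]
opening: 0.259
finger_force: 60.1
```

Run:
```python
from h import *
x,y=intray(LT,-.029,.0505); go(x,y,.0448,-1.6); shot('wrist','w7.png')
```

```text
now [ 0.4317 -0.1162  0.1306] turn [-0.    -0.     0.001] shift before turn [-0.0002 -0.0012  0.0858] after turn [-0.0002 -0.0012  0.0858] t 31.5
```

View pics/w7.png

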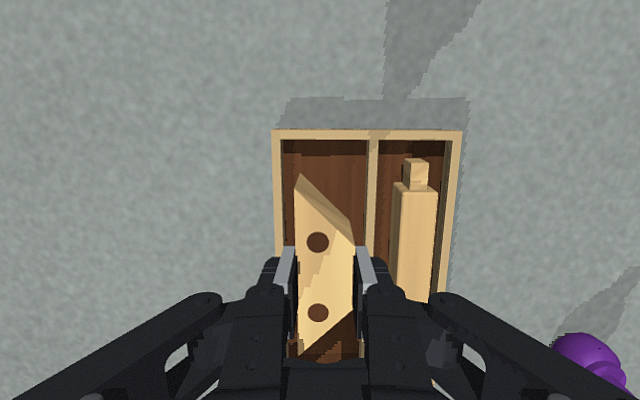

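The block is over the upper small bay and parallel to the walls, and the long stretcher lies inside its own bay at right (393–437). Lowering.

{"name": "jog_arm", "arguments": {"rows": "0 -0.001 0.03 0 0 0 0.2;0 0 0.03 0 0 0 0.2;0 0 0.015 0 0 0 0.2;0 0 0.008 0 0 0 0.2;0 0 0.003 0 0 0 0.2;0 0 0 0 0 0 0.2;0 0 0 0 0 0 0.2;0 0 0 0 0 0 0.2"}}

```text
t: 32.55
ee_pos: [0.4302, -0.1166, 0.0455]
ee_rot: [0.717, 0.697, 0.0, 0.0]
contact_force: [0.9, -0.8, -0.7]
opening: 0.26
finger_force: 60.1
```

{"name": "jog_arm", "arguments": {"rows": "0 0 0 0 0 0 0.4;0 0 0 0 0 0 0.4;0 0 0 0 0 0 0.4;0 0 -0.02 0 0 0 0.4;0 0 -0.04 0 0 0 0.4;0 0 -0.04 0 0 0 0.4;0 0 0 0 0 0 0.4;0 0 0 0 0 0 0.4"}}

```text
t: 33.55
ee_pos: [0.4297, -0.1164, 0.1445]
ee_rot: [0.717, 0.697, -0.0, -0.0]
contact_force: [0.7, -0.1, -0.5]
opening: 0.397
finger_force: 0.0
```

Run:
```python
from h import *
go(.6573,.1712,.11,-1.6)
```

```text
now [ 0.4297 -0.1164  0.1445] turn [-0. -0. -0.] shift before turn [0.2938 0.2195 0.0344] after turn [0.2938 0.2195 0.0345] t 33.55
```

{"name": "jog_arm", "arguments": {"rows": "0.049 0.0366 0 0 0 0 0.4;0.049 0.0366 0 0 0 0 0.4;0.049 0.0366 0.005 0 0 0 0.4;0.049 0.0366 0.01 0 0 0 0.4;0.049 0.0366 0.01 0 0 0 0.4;0.049 0.0366 0.01 0 0 0 0.4;0 0 0 0 0 0 0.4;0 0 0 0 0 0 0.4;0 0 0 0 0 0 0.4"}}

```text
t: 34.67
ee_pos: [0.6569, 0.1701, 0.11]
ee_rot: [0.717, 0.697, -0.0, -0.0]
contact_force: [-0.6, 0.3, 0.5]
opening: 0.398
finger_force: 0.0
```

Run:
```python
from h import *
go(.6573,.1712,.048,-1.6)
```

```text
now [0.6569 0.1701 0.11  ] turn [-0.001  0.    -0.001] shift before turn [0.0011 0.0004 0.062 ] after turn [0.0011 0.0004 0.062 ] t 34.67
```

{"name": "jog_arm", "arguments": {"rows": "0.001 0.0004 0.03 0 0 0 0.4;0 0 0.02 0 0 0 0.4;0 0 0.0115 0 0 0 0.4;0 0 0 0 0 0 0.4;0 0 0 0 0 0 0.4;0 0 0 0 0 0 0.05;0 0 0 0 0 0 0.05;0 0 0 0 0 0 0.05;0 0 0 0 0 0 0.05;0 0 0 0 0 0 0.05"}}

```text
t: 35.92
ee_pos: [0.6585, 0.1724, 0.0494]
ee_rot: [0.717, 0.697, 0.001, 0.0]
contact_force: [-0.1, -0.8, 5.1]
opening: 0.118
finger_force: 58.5
```

{"name": "jog_arm", "arguments": {"rows": "0 0 -0.01 0 0 0 0.05;0 0 -0.03 0 0 0 0.05;0 0 -0.03 0 0 0 0.05;0 0 -0.03 0 0 0 0.05;0 0 0 0 0 0 0.05;0 0 0 0 0 0 0.05"}}

```text
t: 36.67
ee_pos: [0.6577, 0.1722, 0.1476]
ee_rot: [0.717, 0.697, -0.0, -0.0]
contact_force: [0.8, 0.3, -1.2]
opening: 0.119
finger_force: 58.5
```

Run:
```python
from h import *
x,y=intray(LT,-.029,-.0505); go(x,y,.14,-1.6)
```

```text
now [0.6577 0.1722 0.1476] turn [-0.001  0.     0.   ] shift before turn [-0.3957 -0.2191  0.008 ] after turn [-0.3957 -0.2191  0.0076] t 36.67
```

{"name": "jog_arm", "arguments": {"rows": "-0.0495 -0.0274 0.001 0 0 0 0.05;-0.0495 -0.0274 0.001 0 0 0 0.05;-0.0495 -0.0274 0.001 0 0 0 0.05;-0.0495 -0.0274 0.001 0 0 0 0.05;-0.0495 -0.0274 0.001 0 0 0 0.05;-0.0495 -0.0274 0.001 0 0 0 0.05;-0.0495 -0.0274 0.001 0 0 0 0.05;-0.0495 -0.0274 0.001 0 0 0 0.05;0 0 0 0 0 0 0.05;0 0 0 0 0 0 0.05;0 0 0 0 0 0 0.05"}}

```text
t: 38.05
ee_pos: [0.4281, -0.2165, 0.1399]
ee_rot: [0.716, 0.698, -0.0, -0.001]
contact_force: [0.7, 0.2, -0.6]
opening: 0.118
finger_force: 58.6
```

Run:
```python
from h import *
x,y=intray(LT,-.029,-.0505); go(x,y,.0554,-1.6)
```

```text
now [ 0.4281 -0.2165  0.1399] turn [-0.001 -0.001  0.002] shift before turn [-0.0009 -0.0004  0.0845] after turn [-0.0008 -0.0005  0.0845] t 38.05
```

{"name": "jog_arm", "arguments": {"rows": "0 0 0.03 0 0 0 0.05;0 0 0.03 0 0 0 0.05;0 0 0.014 0 0 0 0.05;0 0 0.007 0 0 0 0.05;0 0 0.003 0 0 0 0.05;0 0 0 0 0 0 0.05;0 0 0 0 0 0 0.05;0 0 0 0 0 0 0.05"}}

```text
t: 39.05
ee_pos: [0.4281, -0.2177, 0.057]
ee_rot: [0.717, 0.697, 0.0, 0.0]
contact_force: [-0.5, -0.1, -0.7]
opening: 0.123
finger_force: 58.6
```

{"name": "jog_arm", "arguments": {"rows": "0 0 0 0 0 0 0.3;0 0 0 0 0 0 0.3;0 0 0 0 0 0 0.3;0 0 -0.02 0 0 0 0.3;0 0 -0.04 0 0 0 0.3;0 0 -0.06 0 0 0 0.3;0 0 -0.06 0 0 0 0.3;0.06 0 -0.02 0 0 0 0.5;0.06 0 0 0 0 0 0.5;0.06 0 0 0 0 0 0.5;0 0 0 0 0 0 0.5;0 0 0 0 0 0 0.5"}}

```text
t: 40.55
ee_pos: [0.4329, -0.0381, 0.2563]
ee_rot: [0.717, 0.698, -0.0, 0.0]
contact_force: [-0.3, 0.3, -0.0]
opening: 0.503
finger_force: 0.0
```

Run:
```python
from h import *
w=shot('wrist','w8.png'); s=shot('scene','s8.png')
a=cv2.imread('pics/w8.png')[:,100:500]; b=cv2.resize(cv2.imread('pics/s8.png')[150:260,230:430],(400,220),interpolation=2)
c=cv2.resize((shot('side','d8.png')[150:280,230:410])[:,:,::-1],(400,289),interpolation=2)
cv2.imwrite('pics/v8.png',np.hstack([a[:,:,:],np.vstack([b,c])[:400]]))
```

```text
(no output)
```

View pics/v8.png

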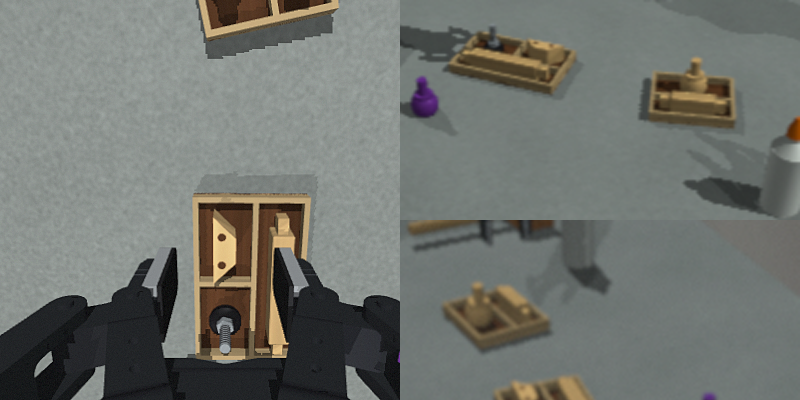

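All five parts are in their bays and upright: block (222,245), glide (225,325) and long stretcher (283,280) in the large tray, bun (695,75) and short stretcher (693,103) in the small tray. The hand is clear, so I'm handing in.

```bash
python3 -c "
from plant import *
print(sign_off())"
```

```text
the job is handed in; nothing more can be done
None
```

Both trays are made up and the job is handed in: all five parts are in their bays and upright in the last pictures, the mallet and glue bottle were left alone, and the clock stood at about 41 s; no verdict was returned.

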